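# Wake and tare the pigment scale

## Task

Get the bench scale ready for weighing pigment into the bowl that already stands on its pan: with the fingertips, lightly tap the round power key, then the square units key right beside it, and last the wide tare key at the other end of the row, pressing each key down and letting it come back up before the next. Press one key at a time and leave the other square key alone. Do not touch the pan or the bowl, and do not pick up or shift any of the things standing around the scale.

Things in the scene. Friction and masses are not known exactly. Their poses are not given: they have to be found in the camera images.
- scale: Grey bench scale, 310 (x) by 240 mm (y), 55 mm high, fixed. Origin on the table under its middle; x from its keyed front to its back, y to its user's left. The front 100 mm is a black-faced console sloping up to the back by 8 degrees. Keys in a row 129 mm before the middle: round power y +80 mm, square units +34, square data -12, wide tare -72; 7 mm proud, sprung. 25 N on the scale is too much.
- power_top (a point): Centre of the top of the round power key, 21 mm across, with a ring-shaped on/off mark; z square out of the sloping face, x up the slope, y along the key row towards the power key. It moves with the key.
- units_top (a point): Centre of the top of the square units key, 18 x 18 mm, 46 mm from the power key; z square out of the sloping face, x up the slope, y along the key row towards the power key. It moves with the key.
- data_top (a point): Centre of the top of the other square key (data), 18 x 18 mm, 46 mm beyond the units key. Not to be pressed. Axes as for the other keys.
- tare_top (a point): Centre of the top of the wide tare key, 18 mm (x) by 40 mm (y), 60 mm beyond the data key; z square out of the sloping face, x up the slope, y along the key row towards the power key. It moves with the key.
- key_power (a joint): How far the power key is pressed, m: 0 is up, 0.0045 fully down; it counts as pressed beyond 0.002 and springs back when let go. About 1.2 N starts it, 4.3 N takes it fully down, on a rubber stop.
- key_units (a joint): The same for the units key.
- key_data (a joint): The same for the data key, which must stay up.
- key_tare (a joint): The same for the tare key.
- pan: Round steel pan of the scale, 184 mm across and 4 mm thick, 45 mm behind the scale's middle; origin at the centre of its underside, its top 72 mm above the table. Not to be touched.
- bowl: White ceramic bowl, 124 mm across the rim, 48 mm high, about 0.2 kg, standing loose on the pan; origin at the centre of its underside. Its rim stands 120 mm above the table and at least 100 mm behind the key row. Not to be touched.
- jar_tall: Six-sided pigment jar with white lid, 62 mm across, 95 mm high, loose beside the scale; origin at the centre of its underside. Bystander.
- jar_short: Six-sided pigment jar with white lid, 72 mm across, 75 mm high, loose beside the scale; origin at the centre of its underside. Bystander.
- spatula: Spatula, 200 mm long, lying on the table beyond the jar at the tare-key side of the scale; origin under it, x along it towards the blade. Bystander.

How it is judged:
On the way, in this order (a step that is already met when the one before it is completed fails the run):
1. the power key is pressed down by the fingers, the other keys up (value of joint key_power above 0.002 m and contact force between the fingers and scale above 0.3 N and value of joint each of key_units, key_data, key_tare below 0.001 m), for 0.04 s.
2. all keys are up again (value of joint each of key_power, key_units, key_data, key_tare below 0.0008 m), for 0.04 s.
3. then the units key is pressed down by the fingers, the other keys up (value of joint key_units above 0.002 m and contact force between the fingers and scale above 0.3 N and value of joint each of key_power, key_data, key_tare below 0.001 m), for 0.04 s.
4. all keys are up again (all of step 2), for 0.04 s.
5. last the tare key is pressed down by the fingers, the other keys up (value of joint key_tare above 0.002 m and contact force between the fingers and scale above 0.3 N and value of joint each of key_power, key_units, key_data below 0.001 m), for 0.04 s.
At the end, for the whole second after the job is handed in: Power, units and tare keys have been tapped in that order, each beyond 2 mm of its 4.5 mm travel, and all four keys are up again (within 0.8 mm); the bowl stands upright at rest on the pan within 5 mm of where it was, and the jars and spatula are within 10 mm of where they were (all of step 4 and distance of bowl from where it was at the start of the episode below 0.005 m and angle between bowl's own z axis and vertical below 0.05 rad and linear speed of bowl below 0.02 m/s and contact force between bowl and pan above 0.5 N and distance of each of jar_tall, jar_short, spatula from where it was at the start of the episode below 0.01 m and angle between each of jar_tall, jar_short's own z axis and vertical below 0.1 rad); the robot touches nothing.
It fails at once if the scale is loaded with more than 25 N by the fingers or arm: not a light tap (contact force between any of the fingers, the arm and scale above 25 N).
It fails at once if the data key is pressed (more than 1.5 mm) (value of joint key_data above 0.0015 m).
It fails at once if two keys are pressed at once (value of joint each of key_power, key_units above 0.0015 m or value of joint each of key_units, key_tare above 0.0015 m or value of joint each of key_power, key_tare above 0.0015 m).
It fails at once if the robot touches the pan or the bowl (contact force between any of the fingers, the arm and pan above 0.5 N or contact force between any of the fingers, the arm and bowl above 0.5 N).
It fails at once if the bowl is moved or lifted (more than 8 mm), or a jar or the spatula (more than 15 mm) (distance of bowl from where it was at the start of the episode above 0.008 m or distance of any of jar_tall, jar_short, spatula from where it was at the start of the episode above 0.015 m).
It also fails if it takes over 38 s, if anything falls off the work surface, if the arm or the gripper's body presses on something with over 40 N, if the wrist force passes 120 N, or if a joint passes its speed limit or range.

## Robot

A 6-joint arm with a two-finger parallel gripper is mounted at the origin on the work surface. World frame = base frame: x ahead of the robot, y to its left, z up, the work surface at z = 0. Lengths are in m, angles in rad, forces in N, time in s.
With the tool pointing down it reaches from about 0.35 to 0.975 m from the base axis. Payload 4.9 kg.
Tool frame: the origin (TCP) lies at the very end of the fingers, on their centre line; the grasp point (between the pads) lies 19 mm behind it; z points along the fingers, y is the line along which they close (so a half turn about z gives the same grasp; the last joint's range is limited). The gripper opens to 85 mm and grips with 20 to 120 N. Pads are 22 mm wide; open, the fingers measure 114 mm over their backs; the gripper's body (76 mm by 85 mm) begins 54 mm behind the grasp point. The pads swing forward as they close: fully open they stand 13 mm farther back than shut.
Start: joints at [1.172, 0.053, 1.613, -0, 1.476, -0.119], TCP at [0.173, 0.601, 0.231] pointing down, gripper open.
Joint ranges: [-3.01, 3.01], [-1.01, 2.22], [0.06, 2.58], [-1.02, 4.17], [0.09, 2.62], [-3.14, 3.14]. Speed limits (rad/s): [2.57, 2.57, 3.14, 3.14, 3.14, 3.14].

## Interface

Orientations are given as a rotation vector (axis times angle).
In Python, from station import ctrl, imaging gives the robot as it stands.
- The arm moves only by the tool play_rows, never from a script. Its argument "series" is a list of rows, each a list of 3 entries, a list of its own where there are three numbers: the opening, from 0 (shut) to 1 (fully open), then the shift along the tool's x, y, z each as a share of 0.05 m, from -1 to 1, then the turn, a rotation vector about the tool's x, y, z each as a share of 8 degrees, from -1 to 1. In form: [[grip, [dx, dy, dz], [ax, ay, az]], ...]. A call has 1 to 8 rows; each row shifts and turns the commanded pose from where the row before left it, along the tool's axes as they then stand; what a row does not reach is not made up. A row lasts 1/8 s, in which the tool goes at most 62.5 mm and 10.7 degrees, less where a joint would pass 70% of its speed; a pose out of reach is approached as far as the arm can. A call with a number of a shift or a turn outside -1 to 1 is refused whole. A call with a gripper value outside its range is refused whole. The fingers move at their own pace and stop on an object; "force" is the grip in N (left out, the last holds). Time passes only in rows, so rows that do not move let the fingers close. It gives the time, the measured TCP pose, the force, the opening and the grip force at its end, in the units of the state.
- ctrl.get_obs(): the state, without advancing time (a new reading comes with each control period).
- imaging.get_image(name): name is "side" or "top"; returns a dict with "color" (480x640x3 uint8, blue, green, red), "fx", "fy", "cx", "cy" (pixels), "D" ([k1, k2, p1, p2, k3] as OpenCV has them; the pictures are not rectified), "extrinsics" (4x4, takes a point from world to camera coordinates). Camera axes: x right, y down, z forward; pixel columns grow to the right and rows downward; lengths in m; the calibration is good to about 2 mm. A picture is of the moment at which its call begins. There is no depth.
- ctrl.finish_job(): hands the job in; it is judged then, once.
The state is a dict: "t": time; "q": joint angles; "dq": joint speeds; "effort": joint torques, N m; "tool_pos": TCP position; "tool_rot": TCP orientation; "contact_force": force on the tool from outside, world axes, zero at the start; "wrist_torque": the same for the moment, N m; "opening": finger opening in m; "grip_force": force on a finger pad.
Only numpy, scipy, OpenCV 4.12 (cv2) and the standard library are available. Lean on these libraries where they do the work, as an engineer would, in place of code of your own. Each camera call takes 0.05 s, during which the arm holds its last target. There are 200 camera calls.

## Working session

There is one attempt and no reset: what is moved stays moved. The work goes in short steps, Python scripts to look and compute and a tool call to move; the robot and the scene stay as the last step left them, time stands still between calls to the robot, and variables do not carry over. Pictures are saved under pics/ and viewed, at most 10 in all, crops included, and the job is handed in when it is done.

Besides the shell and the picture viewer there is one more tool, called as name(argument=value, ...) on one line, values as JSON. play_rows: Moves the arm, as the interface text tells. Shift numbers are shares of 0.05 m and turn numbers shares of 8 degrees, none past 1 either way. Its arguments: {"type":"object","properties":{"series":{"type":"array"},"force":{"type":"number"}},"required":["series"]}

```bash
mkdir -p pics
python3 - <<'E'
from station import ctrl, imaging
import cv2, numpy as np
np.set_printoptions(precision=4,suppress=True)
for n in("side","top"):
    d=imaging.get_image(n); cv2.imwrite(f"pics/{n}0.png",d["color"])
    print(n,d["fx"],d["fy"],d["cx"],d["cy"],d["D"]);print(np.array(d["extrinsics"]))
o=ctrl.get_obs();print(o)
E
```

```text
side 492.4321145197188 492.4321145197188 314.5108819023296 234.57758011798384 [0.0315 0.     0.     0.     0.    ]
[[ 0.9752 -0.221   0.0078 -0.5659]
 [-0.1106 -0.5177 -0.8484  0.1502]
 [ 0.1915  0.8265 -0.5293  1.0245]
 [ 0.      0.      0.      1.    ]]
top 619.9610136197684 619.9610136197684 320.2233827528932 235.5835141228423 [-0.1031  0.      0.      0.      0.    ]
[[ 0.0031 -0.9999  0.015  -0.0162]
 [-0.9948 -0.0046 -0.102   0.5853]
 [ 0.1021 -0.0147 -0.9947  1.3779]
 [ 0.      0.      0.      1.    ]]
{'t': 0.1, 'q': array([ 1.172 ,  0.0533,  1.6142,  0.    ,  1.476 , -0.119 ]), 'dq': array([ 0.0025, -0.0029, -0.0025,  0.0007,  0.0006,  0.001 ]), 'effort': array([  0.    , -39.4905, -37.1363,  -0.0001,   0.0039,   0.    ]), 'tool_pos': array([0.1724, 0.6002, 0.2302]), 'tool_rot': array([-0.438 , -3.1104,  0.0029]), 'contact_force': array([-0.9117,  0.0108,  0.0398]), 'wrist_torque': array([ 0.0416, -0.0031,  0.0493]), 'grip_force': 0.0, 'opening': 0.08518942447026306}
```

View pics/top0.png

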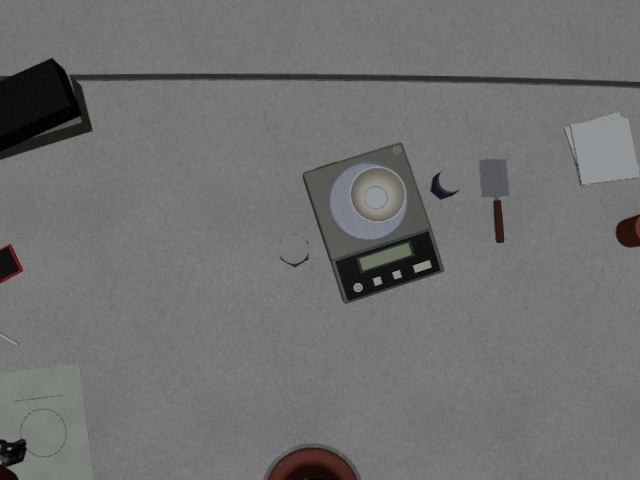

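View pics/side0.png

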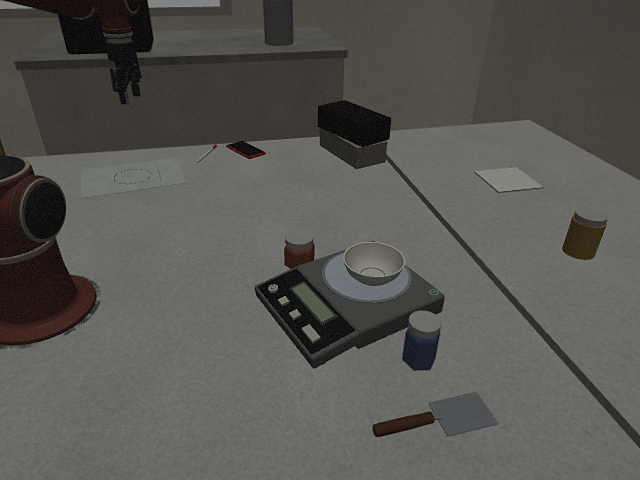

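The top view shows power at (358,288), units (378,281), data (397,275) and tare (422,267). In the side view they are at (273,288), (284,301), (295,314) and (311,333). Next I refine these by masks and triangulate.

```bash
cat > h.py <<'E'
from station import ctrl, imaging
import cv2, numpy as np
from scipy.spatial.transform import Rotation as R
np.set_printoptions(precision=4,suppress=True)
def cam(n):
    d=imaging.get_image(n); K=np.array([[d["fx"],0,d["cx"]],[0,d["fy"],d["cy"]],[0,0,1]]); return d["color"],K,np.array(d["D"]),np.array(d["extrinsics"])
def ray(px,K,D,E):
    u=cv2.undistortPoints(np.array(px,float).reshape(-1,1,2),K,D).reshape(-1,2)
    v=np.c_[u,np.ones(len(u))]@E[:3,:3]; return -E[:3,:3].T@E[:3,3],v,u
def blobs(im,seeds,thr,r=13):
    g=cv2.cvtColor(im,cv2.COLOR_BGR2GRAY); n,l,s,c=cv2.connectedComponentsWithStats((g>thr).astype(np.uint8))
    out=[]
    for x,y in seeds:
        k=l[y-2:y+3,x-2:x+3]; k=k[k>0]; i=np.bincount(k).argmax(); out.append(c[i]); print(s[i],c[i])
    return np.array(out)
E
cat > m.py <<'E'
from h import *
T=cam("top");S=cam("side")
pt=blobs(T[0],[(358,288),(378,281),(397,275),(422,267)],110)
ps=blobs(S[0],[(273,288),(284,301),(295,314),(311,333)],125)
c,v,ut=ray(pt,*T[1:]);_,_,us=ray(ps,*S[1:])
print("tri",(lambda X:(X[:3]/X[3]).T)(cv2.triangulatePoints(T[3][:3],S[3][:3],ut.T,us.T)))
for cm,p in((T,pt),(S,ps)):
    c,v,_=ray(p,*cm[1:]); P=c+v*((0.0515-c[2])/v[:,2])[:,None]; print(P, np.linalg.norm(np.diff(P[:,:2],axis=0),axis=1), np.degrees(np.arctan2(*(P[0]-P[3])[[1,0]])))
for n,cm,b in(("t",T,(320,220,450,310)),("s",S,(245,270,345,370))):
    x0,y0,x1,y1=b; cv2.imwrite(f"pics/{n}c.png",cv2.resize(cm[0][y0:y1,x0:x1],None,fx=5.5,fy=5.5,interpolation=2))
a,b=cv2.imread("pics/tc.png"),cv2.imread("pics/sc.png")
E
python3 m.py
```

```text
[354 283   9   9  53] [357.7736 287.0566]
[373 277   9   9  56] [377.25   280.7321]
[393 270   8   9  53] [396.717  274.0943]
[414 261  17  12 123] [421.6829 266.0894]
[275 289   1   1   1] [275. 289.]Traceback (most recent call last):
  File "m.py", line 4, in <module>
    ps=blobs(S[0],[(273,288),(284,301),(295,314),(311,333)],125)
  File "h.py", line 14, in blobs
    k=l[y-2:y+3,x-2:x+3]; k=k[k>0]; i=np.bincount(k).argmax(); out.append(c[i]); print(s[i],c[i])
                                      ~~~~~~~~~~~~~~~~~~~~~^^
ValueError: attempt to get argmax of an empty sequence
```

```bash
sed -i 's/,125)/,95)/' m.py; python3 m.py
```

```text
[354 283   9   9  54] [357.7963 287.0926]
[373 277   9   9  57] [377.3158 280.7193]
[393 270   8   9  54] [396.7222 274.1667]
[414 261  17  12 122] [421.7049 266.1148]
[268 284  10   7  37] [272.8378 287.3243]
[278 296  11   8  51] [282.9804 299.7255]
[289 309  11   9  55] [294.2727 313.1818]
[302 324  18  17 147] [310.4898 332.3061]
tri [[ 0.4694 -0.0978  0.0483]
 [ 0.4834 -0.1415  0.0485]
 [ 0.4979 -0.1851  0.0481]
 [ 0.5167 -0.2418  0.0473]]
[[ 0.4685 -0.0975  0.0515]
 [ 0.4828 -0.1411  0.0515]
 [ 0.4975 -0.1846  0.0515]
 [ 0.5156 -0.2409  0.0515]] [0.0458 0.0459 0.0592] 108.15914202748192
[[ 0.4697 -0.102   0.0515]
 [ 0.4833 -0.1451  0.0515]
 [ 0.4976 -0.189   0.0515]
 [ 0.5165 -0.2463  0.0515]] [0.0453 0.0461 0.0604] 107.96362974416856
```

View pics/tc.png

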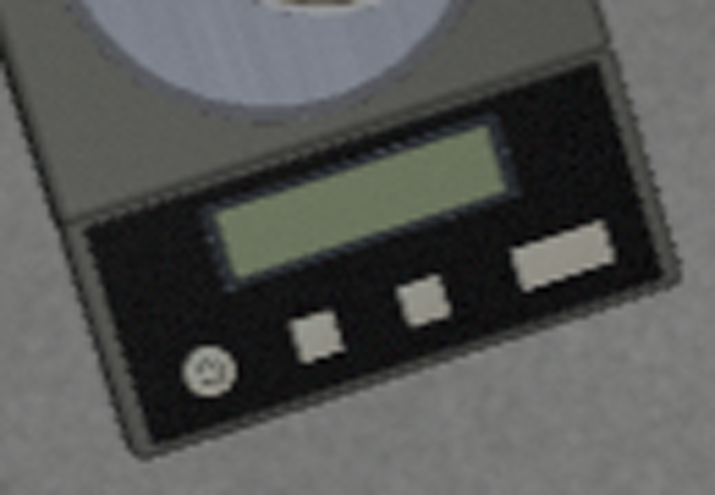

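View pics/sc.png

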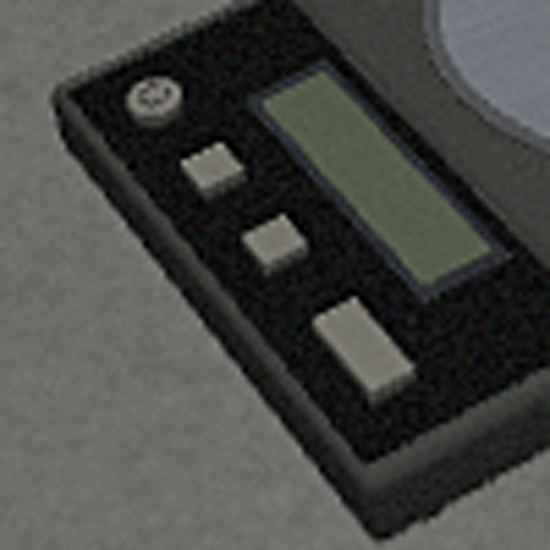

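The crops confirm the layout: round power at the left, two squares, wide tare at the right, with the row at about 108° in world. I will use fingers shut, tool y along the row, and tool z square to the slope.

```bash
cat > go.py <<'E'
from h import *
import sys
a=np.radians(18.05); sx=np.array([np.cos(a),np.sin(a),0]); sy=np.array([-np.sin(a),np.cos(a),0]); n=-np.sin(np.radians(8))*sx+np.cos(np.radians(8))*np.array([0,0,1])
Rd=np.c_[np.cross(sy,-n),sy,-n]
def show(p):
    o=ctrl.get_obs(); Rc=R.from_rotvec(o["tool_rot"]); rv=(Rc.inv()*R.from_matrix(Rd)).as_rotvec()
    print("t",o["t"],"pos",o["tool_pos"],"turn deg",np.degrees(rv),"shift/0.05 now",Rc.inv().apply(p-o["tool_pos"])/.05,"after turn",Rd.T@(p-o["tool_pos"])/.05, "F",o["contact_force"],"open",o["opening"])
K=dict(power=(.469,-.0985,.050),units=(.483,-.142,.050),tare=(.516,-.242,.050))
if __name__=="__main__": show(np.array(K[sys.argv[1]])+n*float(sys.argv[2]))
E
python3 go.py power 0.06
```

```text
t 0.3 pos [0.1725 0.6005 0.2309] turn deg [ -2.4137  -7.7787 -34.022 ] shift/0.05 now [ -9.4217 -11.8913   2.4365] after turn [ -0.7899 -15.1297   2.5645] F [ 0.1203  0.8916 -0.3754] open 0.08522163990840152
```

play_rows(series=[[0,[0,0,0],[-0.06,-0.194,-0.85]],[0,[0,0,0],[-0.06,-0.194,-0.85]],[0,[0,0,0],[-0.06,-0.194,-0.85]],[0,[0,0,0],[-0.06,-0.194,-0.85]],[0,[0,0,0],[-0.06,-0.194,-0.85]],[0,[0,-0.5,0],[0,0,0]],[0,[-0.4,-1,0],[0,0,0]],[0,[-0.4,-1,0],[0,0,0]]], force=40)

```text
t: 1.3
tool_pos: [0.2493, 0.4931, 0.2368]
tool_rot: [-0.473, 2.966, 0.033]
contact_force: [0.9, 0.1, 0.4]
opening: -0.0001
grip_force: 0.0
```

play_rows(series=[[0,[0,-1,0],[0,0,0]],[0,[0,-1,0],[0,0,0]],[0,[0,-1,0],[0,0,0]],[0,[0,-1,0],[0,0,0]],[0,[0,-1,0],[0,0,0]],[0,[0,-1,0],[0,0,0]],[0,[0,-1,0],[0,0,0]],[0,[0,-1,0],[0,0,0]]])

```text
t: 2.3
tool_pos: [0.3729, 0.1122, 0.237]
tool_rot: [-0.471, 2.965, 0.033]
contact_force: [0.7, -0.0, -0.7]
opening: 0.0002
grip_force: 0.0
```

```bash
python3 go.py power 0.03
```

```text
t 2.3 pos [0.3729 0.1122 0.237 ] turn deg [ 0.0023  0.0835 -0.0078] shift/0.05 now [ 0.0081 -4.6022  3.175 ] after turn [ 0.0041 -4.6021  3.1752] F [ 0.6874 -0.0305 -0.7385] open 0.000248074733346772
```

play_rows(series=[[0,[0,-1,0],[0,0,0]],[0,[0,-1,0],[0,0,0]],[0,[0,-1,0.3],[0,0,0]],[0,[0,-1,0.5],[0,0,0]],[0,[0,-0.6,0.7],[0,0,0]],[0,[0,0,0.8],[0,0,0]],[0,[0,0,0.6],[0,0,0]],[0,[0,0,0.27],[0,0,0]]])

```text
t: 3.3
tool_pos: [0.4638, -0.0977, 0.0776]
tool_rot: [-0.471, 2.969, 0.036]
contact_force: [0.4, -0.5, 0.3]
opening: -0.0004
grip_force: 0.0
```

```bash
python3 go.py power 0.0
python3 - <<'E'
from h import *
T=cam("top");S=cam("side")
a=cv2.resize(T[0][210:320,310:450],(509,400),interpolation=2);b=cv2.resize(S[0][230:370,220:345],(291*357//291,400),interpolation=2)
b=b[:, :291*1] if 0 else cv2.resize(b,(291,326)); b=cv2.copyMakeBorder(b,0,74,0,0,0)
cv2.imwrite("pics/p1.png",np.hstack([a,b]))
E
```

```text
t 3.3 pos [ 0.4638 -0.0977  0.0776] turn deg [ 0.1412 -0.1404 -0.0483] shift/0.05 now [-0.0182 -0.0494  0.5591] after turn [-0.0168 -0.048   0.5593] F [ 0.3952 -0.4814  0.3122] open -0.00040651973241337413
```

View pics/p1.png

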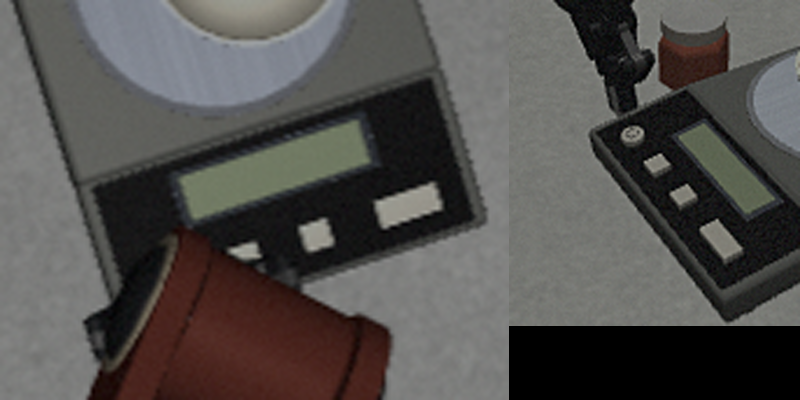

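The fingers stand just above the power key at side-crop (625,105), with the jar clear behind. I go down now.

play_rows(series=[[0,[-0.01,-0.03,0.3],[0,0,0]],[0,[0,0,0.12],[0,0,0]],[0,[0,0,0],[0,0,0]],[0,[0,0,0.02],[0,0,0]],[0,[0,0,0.02],[0,0,0]],[0,[0,0,0],[0,0,0]]])

```text
t: 4.15
tool_pos: [0.4689, -0.0985, 0.0571]
tool_rot: [-0.47, 2.966, 0.033]
contact_force: [-0.9, 0.7, 0.5]
opening: -0.0
grip_force: 0.0
```

```bash
python3 go.py power 0.0
```

```text
t 4.15 pos [ 0.4689 -0.0985  0.0571] turn deg [ 0.0054  0.0172 -0.0259] shift/0.05 now [ 0.019  -0.0012  0.1406] after turn [ 0.0189 -0.0012  0.1406] F [-0.9113  0.7402  0.5414] open -1.589182543402746e-05
```

play_rows(series=[[0,[0.02,0,0.05],[0,0,0]],[0,[0,0,0.05],[0,0,0]],[0,[0,0,0],[0,0,0]]])

```text
t: 4.53
tool_pos: [0.4684, -0.0985, 0.0517]
tool_rot: [-0.471, 2.967, 0.034]
contact_force: [-0.9, -0.1, 0.7]
opening: -0.0002
grip_force: 0.5
```

play_rows(series=[[0,[0,0,0.03],[0,0,0]],[0,[0,0,0],[0,0,0]]])

```text
t: 4.78
tool_pos: [0.4687, -0.0984, 0.0504]
tool_rot: [-0.471, 2.967, 0.033]
contact_force: [-1.0, 0.1, 2.0]
opening: 0.0001
grip_force: 1.0
```

play_rows(series=[[0,[0,0,0.02],[0,0,0]],[0,[0,0,0],[0,0,0]]])

```text
t: 5.03
tool_pos: [0.4689, -0.0984, 0.0494]
tool_rot: [-0.471, 2.967, 0.034]
contact_force: [-2.5, 0.2, 2.2]
opening: -0.0001
grip_force: 1.3
```

play_rows(series=[[0,[0,0,0.02],[0,0,0]],[0,[0,0,0],[0,0,0]]])

```text
t: 5.28
tool_pos: [0.469, -0.0983, 0.0484]
tool_rot: [-0.471, 2.966, 0.033]
contact_force: [-2.4, 0.4, 2.5]
opening: 0.0002
grip_force: 1.7
```

play_rows(series=[[0,[0,0,0.01],[0,0,0]],[0,[0,0,0],[0,0,0]]])

```text
t: 5.52
tool_pos: [0.4691, -0.0983, 0.0479]
tool_rot: [-0.471, 2.966, 0.034]
contact_force: [-2.0, 0.6, 3.4]
opening: -0.0001
grip_force: 1.9
```

About 3.5 mm of travel at 3.5 N, so power is pressed. I lift and go to units, 46 mm along -y.

play_rows(series=[[0,[0,0,-0.2],[0,0,0]],[0,[0,0,-0.3],[0,0,0]],[0,[0,-0.46,0],[0,0,0]],[0,[0,-0.46,0],[0,0,0]],[0,[0,0,0],[0,0,0]],[0,[0,0,0.3],[0,0,0]],[0,[0,0,0.06],[0,0,0]],[0,[0,0,0],[0,0,0]]])

```text
t: 6.52
tool_pos: [0.4816, -0.1415, 0.0536]
tool_rot: [-0.472, 2.968, 0.036]
contact_force: [1.0, 0.4, -0.2]
opening: 0.0003
grip_force: 0.0
```

```bash
python3 go.py units 0.0
```

```text
t 6.525 pos [ 0.4816 -0.1415  0.0536] turn deg [ 0.1177 -0.0831 -0.0049] shift/0.05 now [-0.0128 -0.0173  0.0749] after turn [-0.0127 -0.0171  0.075 ] F [ 0.9934  0.3908 -0.2348] open 0.0003306748297207796
```

play_rows(series=[[0,[0,0,0.04],[0,0,0]],[0,[0,0,0.03],[0,0,0]],[0,[0,0,0.02],[0,0,0]],[0,[0,0,0],[0,0,0]]])

```text
t: 7.02
tool_pos: [0.4832, -0.1421, 0.0506]
tool_rot: [-0.47, 2.966, 0.034]
contact_force: [-0.5, 1.1, 1.8]
opening: 0.0
grip_force: 0.9
```

play_rows(series=[[0,[0,0,0.02],[0,0,0]],[0,[0,0,0.01],[0,0,0]],[0,[0,0,0],[0,0,0]]])

```text
t: 7.4
tool_pos: [0.4834, -0.1421, 0.049]
tool_rot: [-0.47, 2.966, 0.034]
contact_force: [-0.7, 1.8, 3.1]
opening: -0.0002
grip_force: 1.5
```

play_rows(series=[[0,[0,0,0.02],[0,0,0]],[0,[0,0,0.005],[0,0,0]],[0,[0,0,0],[0,0,0]]])

```text
t: 7.78
tool_pos: [0.4835, -0.142, 0.0478]
tool_rot: [-0.47, 2.966, 0.034]
contact_force: [0.6, 1.7, 4.7]
opening: -0.0002
grip_force: 1.9
```

Units is pressed, with the same depth and grip signature. I lift and go to tare, 106 mm further.

play_rows(series=[[0,[0,0,-0.2],[0,0,0]],[0,[0,0,-0.5],[0,0,0]],[0,[0,-0.7,0],[0,0,0]],[0,[0,-0.7,0],[0,0,0]],[0,[0,-0.7,0],[0,0,0]],[0,[0,0,0],[0,0,0]],[0,[0,0,0.5],[0,0,0]],[0,[0,0,0],[0,0,0]]])

```text
t: 8.78
tool_pos: [0.5125, -0.2404, 0.0551]
tool_rot: [-0.472, 2.97, 0.039]
contact_force: [-1.1, 0.2, 0.3]
opening: 0.0
grip_force: 0.0
```

```bash
python3 go.py tare 0.0
```

```text
t 8.775 pos [ 0.5125 -0.2404  0.0551] turn deg [ 0.2728 -0.1957 -0.0224] shift/0.05 now [-0.0425 -0.0524  0.1086] after turn [-0.0421 -0.0519  0.109 ] F [-1.1173  0.151   0.3236] open 3.7827425553315394e-05
```

play_rows(series=[[0,[0,0,0.05],[0,0,0]],[0,[0,0,0.04],[0,0,0]],[0,[0,0,0.02],[0,0,0]],[0,[0,0,0],[0,0,0]]])

```text
t: 9.28
tool_pos: [0.5154, -0.2421, 0.0523]
tool_rot: [-0.471, 2.966, 0.033]
contact_force: [-0.5, 0.7, -1.0]
opening: 0.0
grip_force: 0.0
```

play_rows(series=[[0,[0,0,0.02],[0,0,0]],[0,[0,0,0.01],[0,0,0]],[0,[0,0,0],[0,0,0]]])

```text
t: 9.65
tool_pos: [0.5157, -0.2422, 0.0508]
tool_rot: [-0.47, 2.966, 0.033]
contact_force: [-0.7, 1.0, 1.3]
opening: 0.0001
grip_force: 0.9
```

play_rows(series=[[0,[0,0,0.03],[0,0,0]],[0,[0,0,0.02],[0,0,0]],[0,[0,0,0],[0,0,0]]])

```text
t: 10.02
tool_pos: [0.516, -0.2421, 0.0483]
tool_rot: [-0.47, 2.966, 0.033]
contact_force: [-0.7, 1.4, 3.4]
opening: 0.0001
grip_force: 1.7
```

play_rows(series=[[0,[0,0,0.01],[0,0,0]],[0,[0,0,0],[0,0,0]]])

```text
t: 10.28
tool_pos: [0.5161, -0.242, 0.0478]
tool_rot: [-0.47, 2.966, 0.033]
contact_force: [-0.5, -0.4, 4.1]
opening: 0.0001
grip_force: 1.9
```

Tare is pressed. I lift clear, back away to the front, and check.

play_rows(series=[[0,[0,0,-0.3],[0,0,0]],[0,[0,0,-0.8],[0,0,0]],[0,[0,0,-1],[0,0,0]],[0,[0.3,0,-0.8],[0,0,0]],[0,[0,0,-0.3],[0,0,0]],[0,[0,0,0],[0,0,0]],[0,[0,0,0],[0,0,0]]])

```text
t: 11.15
tool_pos: [0.48, -0.2526, 0.2016]
tool_rot: [-0.471, 2.969, 0.038]
contact_force: [-0.1, -0.5, 0.6]
opening: -0.0
grip_force: 0.0
```

Run:
```python
from h import *
cv2.imwrite("pics/s2.png",cam("side")[0]); print(ctrl.get_obs()["contact_force"])
```

```text
[-0.5646 -0.6588 -0.4049]
```

View pics/s2.png

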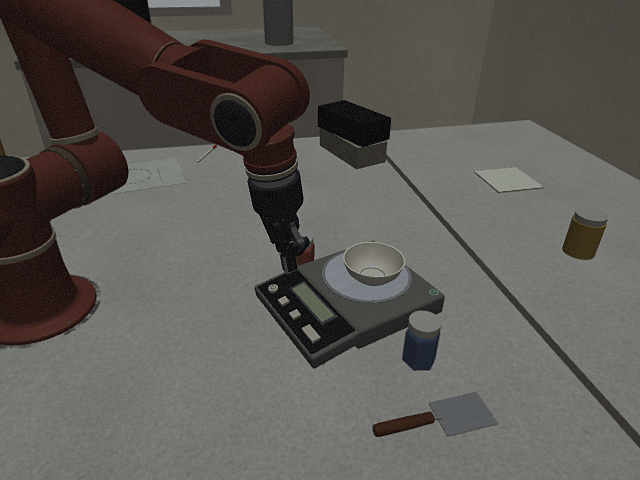

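The bowl (374,262), blue jar (422,340) and spatula are where they were. All the keys look up and the arm is clear, so I hand in.

```bash
python3 -c "
from station import ctrl
print(ctrl.finish_job())"
```

```text
the job is handed in; nothing more can be done
None
```

I tapped power, units and tare in that order, each about 3.5 mm down by the arm's position and force readings. The last picture shows the keys up, nothing moved and the arm clear; I've handed in the job but got no verdict back.

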